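Clear the rod cradle and hold a stone rod pressed into it

TASK

Lift the empty cup out of the rod cradle, where it stands between the two vees, nest it upright and all the way down in the identical cup on the bench, and let go of it. Then take the thick stone rod from its rest, lay it along the cradle, centred over the gap between the vees, and press it down onto both sides of the vees until the sprung cradle has sunk about half its travel. Finish while holding the rod pressed down like that, neither letting go nor bottoming the cradle out, and leave the thin rod, bowl, nippers, jar and brush alone.

Things in the scene. Friction and masses are not known exactly. Their poses are not given: they have to be found in the camera images.
- cup_a_mid (a point): Centre (half-way up, on the axis) of the white cup standing in the cradle. Round, walls taper straight: 70 mm high, 66 mm across the rim, 46 mm across the foot, wall 3 mm, floor 5 mm, about 140 g. z points up to the mouth. It starts on the 12 mm base plate between the vees, rim 82 mm above the table, clear above all around it.
- cup_b_mid (a point): Centre, half-way up, of the identical cup that stands upright and empty on the bench. A cup fully nested in it stands about 22 mm higher than it does.
- rod_mid (a point): Centre of the thick stone rod: plain polished cylinder, 32 mm diameter, 150 mm long, about 300 g; x is its axis. Starts level on a wooden rest, axis 30 mm above the table; the rest bears it only near its ends (beyond 46 mm from the centre), between them its sides are free down to the rest's board, 6 mm thick, 50 mm wide.
- cradle_seat (a point): Point moving with the cradle: the thick rod's centre comes here when seated and centred; 64.6 mm above the table while the cradle is up. x runs along the groove (rod either way round), z up. Two aluminium 90-degree vees in line, each 28 mm long, centred 52 mm either side along x; the 76 mm gap between is open for fingers. Vee top edges are 4 mm below this point, up to 24 mm out sideways.
- cradle (a joint): How far the cradle has sunk on its springs: 0 up, 0.012 m at the bottom stop. Under the rod's own weight it stays up; about 3 N more push starts it and each further mm takes 1 N: about 9 N push on the rod at half travel.
- vee_left: The sides of both vees on the +y side of the groove (45-degree faces). Origin on the groove's bottom line, mid-length, 22.6 mm below cradle_seat; same axes.
- vee_right: The sides of both vees on the -y side of the groove. Origin and axes as vee_left.
- thin_rod_mid (a point): Centre of a thinner stone rod, 22 mm diameter, 150 mm long, on its own wooden rest, axis 30 mm above the table, x along it. Not to be moved.
- bowl: Wide white bowl, 96 mm across, 42 mm high, on the bench; origin under its foot. Not to be moved.
- nippers: Tile nippers with red handles, 150 mm long, lying flat, 18 mm high; origin at the pivot, on the table. Not to be moved.
- glue_jar: White jar, 60 mm across, 85 mm high; origin under it. Not to be moved.
- brush: Brush with a handle, 170 mm long, lying flat; origin under it. Not to be moved.
- fixture: The cradle's fixed base plate, grey, 180 mm along the groove (x) by 100 mm, 12 mm thick; origin under its centre. The cradle can also give sideways, up to 5 mm along the plate's y, on light springs (0.5 N per mm), and so centres itself on the rod. Two link bars of the cradle run above the plate at y = +-38 mm, 31 mm and more below cradle_seat.
Mind the look-alikes: they are no part of the job. Leave any blue or red look-alike of the part that bears cup_a_mid alone.

How it is judged (in metres and radians):
On the way, in this order (a step that is already met when the one before it is completed fails the run):
1. the cup from the cradle is nested upright in its twin and let go (horizontal distance between cup_a_mid and cup_b_mid below 0.005 m and z of cup_a_mid in the frame of cup_b_mid between 0.015 and 0.029 m and angle between each of cup_a_mid, cup_b_mid's own z axis and vertical below 0.15 rad and contact force between each of cup_a, cup_b and the fingers below 0.05 N), for 0.2 s.
2. the thick rod lies in the cradle, on both sides of the vees (x of rod_mid in the frame of cradle_seat between -0.015 and 0.015 m and y of rod_mid in the frame of cradle_seat between -0.0025 and 0.0025 m and z of rod_mid in the frame of cradle_seat between -0.0025 and 0.0025 m and angle between the x axis of rod_mid and the x axis of cradle_seat, either way round below 0.05 rad and contact force between rod and vee_left above 0.5 N and contact force between rod and vee_right above 0.5 N), for 0.2 s.
At the end, for the whole second after the job is handed in: Cup nested in its twin: axes within 5 mm, 15-29 mm higher, upright within 0.15 rad, untouched. Thick rod in the cradle: within 15 mm lengthwise, 2.5 mm sideways and in height, 0.05 rad; over 3 N on each side of the vees; touched by the fingers; cradle sunk 3 to 10.5 mm (all of step 1 and all of step 2 and value of joint cradle between 0.003 and 0.0105 m and contact force between rod and vee_left above 3 N and contact force between rod and vee_right above 3 N and contact force between rod and the fingers above 2 N); the arm keeps its last pose, push and grip.
It fails at once if a bystander (thin rod, bowl, nippers, jar, brush) is shifted by more than 20 mm (distance of any of thin_rod_mid, bowl, nippers, glue_jar, brush from where it was at the start of the episode above 0.02 m).
It also fails if it takes over 58 s, if anything falls off the work surface, if the arm or the gripper's body presses on something with over 40 N, if the wrist force passes 120 N, or if a joint passes its speed limit or range.

ROBOT

A 6-joint arm with a two-finger parallel gripper is mounted at the origin on the work surface. World frame = base frame: x ahead of the robot, y to its left, z up, the work surface at z = 0. Lengths are in mm, angles in rad, forces in N, time in s.
With the tool pointing down it reaches from about 250 to 725 mm from the base axis. Payload 9.7 kg.
Tool frame: the origin (TCP) lies midway between the tips of the shut fingers; the grasp point (between the pads) lies 19 mm behind it; z points along the fingers, y is the direction in which the jaws open and shut (so a half turn about z gives the same grasp; the last joint's range is limited). The gripper opens to 85 mm and grips with 20 to 120 N. Pads are 22 mm wide; open, the fingers measure 114 mm over their backs; the gripper's body (76 mm by 85 mm) begins 54 mm behind the grasp point. The pads swing forward as they close: fully open they stand 13 mm farther back than shut.
Start: joints at [1.239, 0.087, 0.176, 1.66, 0, 1.571], TCP at [179.157, 520, 231.284] pointing down, gripper open.
Joint ranges: [-3.13, 3.13], [-0.85, 1.81], [-1.15, 1.24], [-2.2, 2.28], [-1.44, 1.52], [-3.14, 3.14]. Speed limits (rad/s): [2.22, 2.22, 2.57, 3.14, 3.14, 3.14].

INTERFACE

Orientations are given as a 3x3 rotation matrix whose columns are the frame's x, y, z axes.
In Python, from bench import observe, capture, finish_job gives the robot as it stands.
- The arm moves only by the tool step_arm, never from a script. Its argument "plan" is a list of rows, each a list of 6 numbers: the shift along the world's x, y, z in cm, then the turn, a rotation vector about the world's x, y, z in degrees. In form: [[tx, ty, tz, wx, wy, wz], ...]. A call has 1 to 5 rows; each row is the pose to reach, as a shift and turn from the pose commanded when the call began; what a row does not reach only later rows make up. A row lasts 1/8 s, in which the tool goes at most 62.5 mm and 10.7 degrees, less where a joint would pass 70% of its speed; a pose out of reach is approached as far as the arm can. A call with a gripper value outside its range is refused whole. "fingers" is the finger opening in cm, from 0 to 8.54, set as the call begins (left out, the last holds). The fingers move at their own pace and stop on an object; the grip force is fixed at half the most. Time passes only in rows, so rows that repeat a pose let the fingers close. It gives the time, the measured TCP pose, the force and the opening at its end, in the units of the state.
- observe(): the state, without advancing time (a new reading comes with each control period).
- capture(name): name is "side" or "top"; returns a dict with "img" (400x640x3 uint8, red, green, blue), "fovy" (degrees; the focal length in pixels is half the picture's height over the tangent of half this angle, whatever the lens; pixels are square), "cx", "cy" (the principal point, pixels), "view" (4x4, takes a point from world to camera coordinates). Camera axes: x right, y up, looking along -z (the intrinsics and any distortion apply to the point x, -y, -z); pixel columns grow to the right and rows downward; lengths in mm; the calibration is good to about 2 mm. A picture is of the moment at which its call begins. There is no depth.
- finish_job(): hands the job in, once; it reports no verdict.
The state is a dict: "time": time; "qpos": joint angles; "qd": joint speeds; "tau": joint torques, N m; "tool_pos": TCP position; "ee_rot": TCP orientation; "contact_force": force on the tool from outside, world axes, zero at the start; "torque": the same for the moment, N m; "finger_gap": finger opening in mm.
Only numpy, scipy, OpenCV 4.12 (cv2) and the standard library are available. Lean on these libraries where they do the work, as an engineer would, in place of code of your own. Each camera call takes 0.05 s, during which the arm holds its last target. There are 200 camera calls.

## Working session

There is one attempt and no reset: what is moved stays moved. The work goes in short steps, Python scripts to look and compute and a tool call to move; the robot and the scene stay as the last step left them, time stands still between calls to the robot, and variables do not carry over. Pictures are saved under pics/ and viewed, about 8 in all and at most 12, crops included, and the job is handed in when it is done.

Besides the shell and the picture viewer there is one more tool, called after "Call:" as name(argument=value, ...) on one line, values as JSON. step_arm: Moves the arm, as the interface text tells. Its arguments: {"type":"object","properties":{"plan":{"type":"array"},"fingers":{"type":"number"}},"required":["plan"]}

```bash
mkdir -p pics; ls; cat > h.py <<'E'
import numpy as np, cv2
from bench import observe, capture, finish_job
def shot(n,f):
    c=capture(n); cv2.imwrite(f'pics/{f}.png',c['img'][:,:,::-1]); np.save(f'pics/{f}.npy',{k:v for k,v in c.items()},allow_pickle=True); return c
def load(f): return np.load(f'pics/{f}.npy',allow_pickle=True).item()
def ray(c,u,v):
    f=200/np.tan(np.radians(c['fovy'])/2); V=np.array(c['view'])
    d=V[:3,:3].T@np.array([(u-c['cx'])/f,-(v-c['cy'])/f,-1]); o=-V[:3,:3].T@V[:3,3]; return o,d
def onz(c,u,v,z):
    o,d=ray(c,u,v); return o+d*(z-o[2])/d[2]
def proj(c,p):
    f=200/np.tan(np.radians(c['fovy'])/2); V=np.array(c['view']); q=V[:3,:3]@np.array(p)+V[:3,3]
    return c['cx']+f*q[0]/-q[2], c['cy']-f*q[1]/-q[2]
E
python3 - <<'E'
from h import *
for n in('top','side'):
    c=shot(n,n+'0'); print(n,c.keys(),c['img'].shape,c['fovy'],c['cx'],c['cy'],np.round(c['view'],3).tolist())
print(observe())
E
```

```text
pics
top dict_keys(['img', 'fovy', 'cx', 'cy', 'view']) (400, 640, 3) 45.1014905375568 321.00075612971347 201.4154147377994 [[0.016, -1.0, 0.027, -48.399], [0.997, 0.018, 0.074, -593.891], [-0.074, 0.025, 0.997, -1297.733], [0.0, 0.0, 0.0, 1.0]]
side dict_keys(['img', 'fovy', 'cx', 'cy', 'view']) (400, 640, 3) 53.98888139320385 319.70398325052935 198.06576092832836 [[0.981, -0.192, -0.018, -612.962], [0.141, 0.652, 0.745, -117.324], [-0.131, -0.734, 0.667, -912.0], [0.0, 0.0, 0.0, 1.0]]
{'time': 0.1, 'qpos': array([ 1.23902705e+00,  8.73937641e-02,  1.75256386e-01,  1.65983584e+00,
       -1.54685516e-05,  1.57081104e+00]), 'qd': array([-2.28408966e-04, -2.16125528e-03,  2.49978459e-03, -8.78089059e-05,
       -1.76638878e-04, -9.80443056e-04]), 'tau': array([-1.11379231e-04, -5.21557188e+01,  4.65655839e+01,  1.60055252e-02,
        2.04140832e-06, -1.12495165e-06]), 'tool_pos': array([179.08077872, 519.81015414, 230.68227388]), 'ee_rot': array([[-9.45462755e-01,  3.25730016e-01, -3.68708596e-04],
       [ 3.25730225e-01,  9.45462094e-01, -1.11775349e-03],
       [-1.54858594e-05, -1.17689382e-03, -9.99999307e-01]]), 'contact_force': array([-0.05264076,  0.52810062,  0.81822404]), 'torque': array([ 0.03104877, -0.07115915,  0.05686687]), 'finger_gap': 85.46830655387171}
```

View pics/top0.png

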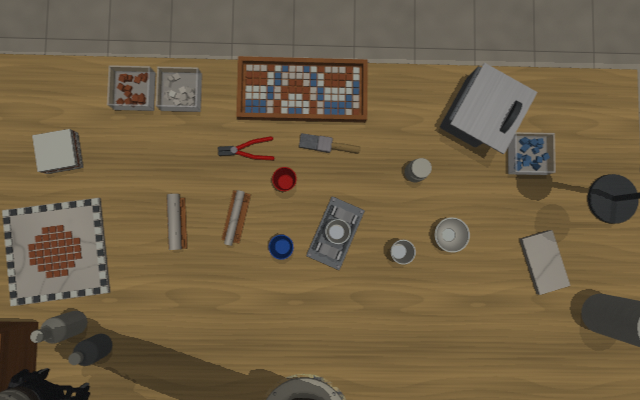

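View pics/side0.png

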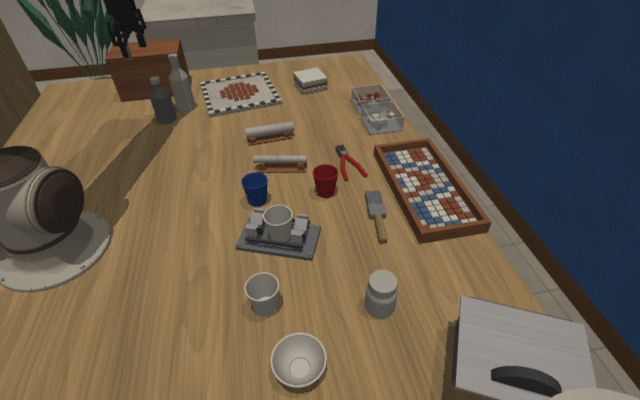

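Top view: the cup in the cradle is at (337,232) and its white twin at (403,252). Could be mistaken for cup_a: cup_b (403,252), the blue cup (281,247), the red cup (285,180), the jar (420,170) and the bowl (451,235). By the description, cup_a is the white cup between the vees at (337,232). The rods are at (175,221), which looks thicker, and (236,217). In the side view the cups are at (278,222) and (263,292), the rods at (270,132) and (280,162).

```bash
python3 - <<'E'
from h import *
t=load('top0'); s=load('side0')
a=t['img'][190:275,150:290]; b=t['img'][190:275,290:430]
o=np.vstack([cv2.resize(x[:,:,::-1],None,fx=5,fy=5,interpolation=cv2.INTER_CUBIC)[:, :] for x in (b,)])
cc=s['img'][110:330,200:340]
cv2.imwrite('pics/crop1.png',np.hstack([o,np.zeros((425,2,3),np.uint8)]))
g=cv2.cvtColor(t['img'],cv2.COLOR_RGB2HSV)
m=((g[:,:,1]<60)&(g[:,:,2]>75)).astype(np.uint8)
m[:,:150]=0;m[:190]=0;m[275:]=0;m[:,480:]=0
cs,_=cv2.findContours(m,cv2.RETR_EXTERNAL,cv2.CHAIN_APPROX_NONE)
for k in cs:
    if cv2.contourArea(k)>60:
        r=cv2.minAreaRect(k); print(np.round(r[0],1),np.round(r[1],1),round(r[2],1))
        z={True:46,False:80}[r[0][0]<260]
        P=[onz(t,*p,z)[:2] for p in cv2.boxPoints(r)]
        print('  at z',z,np.round(onz(t,*r[0],z)),'sides',np.round([np.linalg.norm(P[0]-P[1]),np.linalg.norm(P[1]-P[2])]))
g=cv2.cvtColor(s['img'],cv2.COLOR_RGB2HSV)
E
```

```text
[402.5 251.5] [23. 25.] 90.0
  at z 80 [ 463. -252.   80.] sides [66. 60.]
[451.5 234.5] [33. 35.] 90.0
  at z 80 [ 509. -381.   80.] sides [93. 87.]
[335.  232.8] [36.4 65. ] 23.2
  at z 80 [509. -75.  80.] sides [170.  95.]
[173.5 221.5] [55.3 11.3] 87.9
  at z 46 [532. 354.  46.] sides [ 30. 147.]
[234.  217.5] [ 7.8 55.3] 13.7
  at z 46 [546. 194.  46.] sides [147.  21.]
```

View pics/crop1.png

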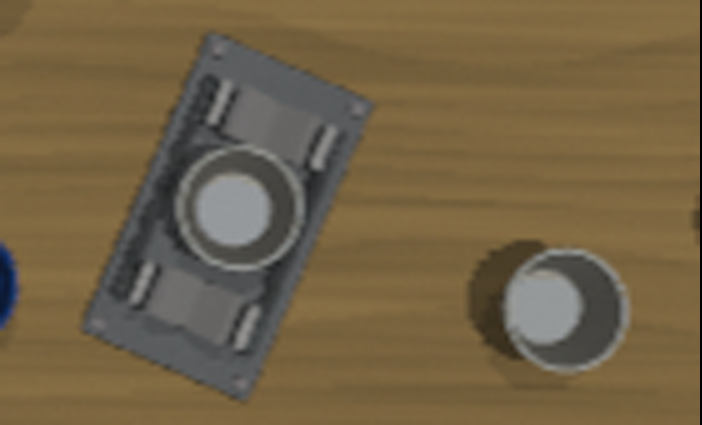

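Thick rod: contour (173.5,221.5), 30×147 mm. The thin rod measures 21 mm. cup_a's rim is centred in the crop at (239,207) and cup_b's at (567,311). The plate corners are clear. Next I'll overlay the rims and axes on the side view as a cross-check.

```bash
python3 - <<'E'
from h import *
t=load('top0'); s=load('side0')
f=lambda x,y:((x+.5)/5-.5+290,(y+.5)/5-.5+190)
A=onz(t,*f(239.5,207.5),82); B=onz(t,*f(567,311),70)
for n,(x0,x1,y0,y1),z in(('A',(174,305,144,271),82),('B',(504,630,249,373),70)):
    p=[onz(t,*f(x,(y0+y1)/2),z) for x in(x0,x1)];print(n,'diam',np.linalg.norm(p[0]-p[1]))
K=np.array([onz(t,*f(*p),12) for p in((209,33),(374,103),(247,402),(82,325))])
d=(K[0]-K[3]+K[1]-K[2])/2; yaw=np.degrees(np.arctan2(d[1],d[0]))
print('A',A,'B',B,'plate',K.mean(0),'len',np.linalg.norm(d),'wid',np.linalg.norm(K[0]-K[1]),'yaw',yaw)
g=cv2.cvtColor(t['img'],cv2.COLOR_RGB2HSV)
m=((g[:,:,1]<60)&(g[:,:,2]>75)).astype(np.uint8)[190:260,150:200]
k=max(cv2.findContours(m,0,cv2.CHAIN_APPROX_NONE)[0],key=cv2.contourArea)[:,0]+[150,190]
r=cv2.minAreaRect(k); bp=cv2.boxPoints(r); P=np.array([onz(t,*p,36)for p in bp])
print('box',bp.round(1).tolist())
e=P[1]-P[0];e2=P[2]-P[1]; L=e if np.linalg.norm(e)>np.linalg.norm(e2) else e2
R=P.mean(0);ry=np.degrees(np.arctan2(L[1],L[0]));print('rod',R,'yaw',ry)
im=cv2.resize(s['img'][:,:,::-1],None,fx=4,fy=4,interpolation=cv2.INTER_CUBIC).copy()
q=lambda p:tuple(int(round(4*(v+.5)-.5)) for v in proj(s,p))
for c,col in((A,(0,0,255)),(B,(0,255,0))):
    cv2.polylines(im,[np.array([q(c+33*np.array([np.cos(a),np.sin(a),0])) for a in np.linspace(0,6.28,40)])],1,col,1)
u=np.array([np.cos(np.radians(ry)),np.sin(np.radians(ry)),0]);R[2]=30
w=np.array([-u[1],u[0],0])
for o in(16,-16): cv2.line(im,q(R+75*u+o*w),q(R-75*u+o*w),(0,0,255),1)
for i in range(4): cv2.line(im,q(K[i]),q(K[(i+1)%4]),(255,0,255),1)
a=im[800:1300,900:1320]; b=im[440:600,940:1240]
o=np.zeros((500,720,3),np.uint8);o[:,:420]=a;o[:160,420:720]=b
cv2.imwrite('pics/ov1.png',o)
E
```

```text
A diam 68.41325244718222
B diam 66.7002398928947
A [513.3801728  -80.99998744  82.        ] B [ 461.96399827 -255.18935376   70.        ] plate [510.09417401 -79.13551456  12.        ] len 176.91645933774757 wid 99.14989738864367 yaw -22.50308151376057
box [[166.8000030517578, 194.0], [178.10000610351562, 193.60000610351562], [180.1999969482422, 248.89999389648438], [168.89999389648438, 249.3000030517578]]
rod [532.84130988 357.09841668  36.        ] yaw -175.7379128377542
```

View pics/ov1.png

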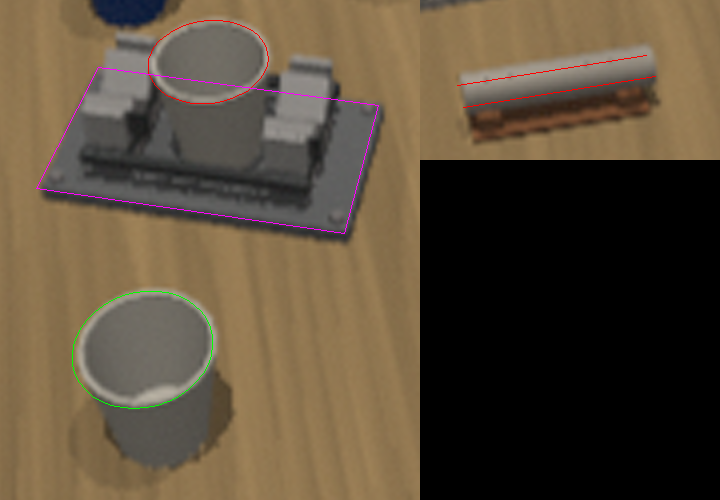

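The overlay agrees to about 1–2 mm. Cup A's rim is centred near (512,-80), cup B's near (462,-255), and the rod near (533,357) with yaw 4.3°. The cradle yaw is -22.5°. The jaw yaw is now 71°, and gripping across the groove needs 67.5°.

Call:
step_arm(plan=[[2.4,-4.4,0,0,0,-0.7],[5.4,-9.7,0,0,0,-1.4],[8.4,-15.1,0,0,0,-2.1],[11.4,-20.5,0,0,0,-2.8],[14.4,-26,0,0,0,-3.5]], fingers=8.5)

```text
time: 0.72
tool_pos: [323.5, 258.4, 231.1]
ee_rot: [[-0.924, 0.383, 0.0], [0.383, 0.924, 0.0], [-0.0, 0.0, -1.0]]
contact_force: [1.4, -0.7, -0.6]
finger_gap: 85.1
```

Call:
step_arm(plan=[[3,-5.4,-0.6,0,0,0],[6,-10.8,-1.2,0,0,0],[9,-16.2,-1.8,0,0,0],[12,-21.6,-2.4,0,0,0],[15,-27,-3,0,0,0]])

```text
time: 1.35
tool_pos: [473.6, -12.0, 201.0]
ee_rot: [[-0.924, 0.383, 0.0], [0.383, 0.924, 0.0], [-0.0, 0.0, -1.0]]
contact_force: [1.4, 0.8, 0.7]
finger_gap: 84.9
```

Call:
step_arm(plan=[[1.3,-2.4,-2.5,0,0,0],[2.6,-4.8,-5,0,0,0],[3.8,-6.8,-7,0,0,0],[3.8,-6.8,-9,0,0,0],[3.8,-6.8,-9,0,0,0]])

```text
time: 1.98
tool_pos: [510.0, -78.0, 109.5]
ee_rot: [[-0.924, 0.383, -0.004], [0.383, 0.924, 0.001], [0.003, -0.001, -1.0]]
contact_force: [0.2, 0.3, 0.0]
finger_gap: 84.9
```

```bash
python3 - <<'E'
from h import *
s=shot('side','side1');t=shot('top','top1')
print(observe()['tool_pos'])
a=cv2.resize(s['img'][110:280,200:340,::-1],None,fx=3,fy=3,interpolation=cv2.INTER_CUBIC)
b=cv2.resize(t['img'][150:290,270:400,::-1],None,fx=3,fy=3,interpolation=cv2.INTER_CUBIC)
o=np.zeros((510,810,3),np.uint8);o[:,:420]=a;o[:420,420:]=b
cv2.imwrite('pics/c2.png',o)
E
```

```text
[511.04030654 -77.74141174 111.75574191]
```

View pics/c2.png

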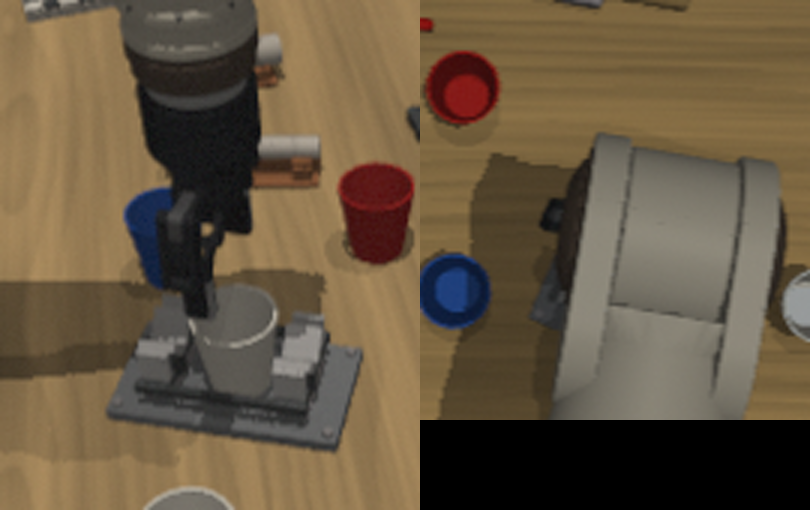

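Side crop: the gripper is above cup_a, with the near finger's tip at crop (200,315). The top view of the cup is hidden by the wrist. I'll check the finger tip against its projection.

```bash
python3 - <<'E'
from h import *
s=load('side1'); T=np.array([511.1,-77.9,111.5]); j=np.array([.383,.924,0]); x=np.array([-.924,.383,0])
cr=lambda p:np.round((np.array(proj(s,p))-[200,110])*3+1)
for b in(0,8,13,18):
    p=T-42.5*j+[0,0,b]; print(b,cr(p-11*x),cr(p+11*x),cr(p-14*j+[0,0,0]))
print('rimA',cr([512,-80,82]), [cr(np.array([512,-80,82])+k*33*np.array([.98,-.19,0])) for k in(-1,1)])
E
```

```text
0 [221. 326.] [191. 322.] [200. 338.]
8 [220. 318.] [189. 314.] [199. 330.]
13 [219. 313.] [189. 309.] [198. 325.]
18 [219. 307.] [188. 303.] [197. 320.]
rimA [229. 314.] [array([184., 315.]), array([273., 314.])]
```

Call:
step_arm(plan=[[0.2,-0.25,0,0,0,0],[0.2,-0.25,-1.5,0,0,0],[0.2,-0.25,-3.5,0,0,0],[0.2,-0.25,-5.5,0,0,0],[0.2,-0.25,-5.5,0,0,0]])

```text
time: 2.7
tool_pos: [511.9, -80.1, 54.4]
ee_rot: [[-0.924, 0.383, -0.003], [0.383, 0.924, 0.0], [0.003, -0.001, -1.0]]
contact_force: [0.9, 0.4, 0.4]
finger_gap: 85.2
```

Call:
step_arm(plan=[[0,0,0,0,0,0],[0,0,0,0,0,0],[0,0,0,0,0,0],[0,0,0,0,0,0],[0,0,0,0,0,0]], fingers=5.5)

```text
time: 3.32
tool_pos: [514.0, -80.5, 57.8]
ee_rot: [[-0.924, 0.383, 0.003], [0.383, 0.924, -0.0], [-0.003, 0.001, -1.0]]
contact_force: [-1.0, 0.9, 5.6]
finger_gap: 62.3
```

Call:
step_arm(plan=[[0,0,0,0,0,0],[0,0,0.5,0,0,0],[0,0,1,0,0,0],[0,0,2,0,0,0],[0,0,2,0,0,0]])

```text
time: 3.95
tool_pos: [513.7, -80.5, 77.4]
ee_rot: [[-0.924, 0.383, 0.002], [0.383, 0.924, -0.0], [-0.002, 0.0, -1.0]]
contact_force: [-0.5, 0.0, -1.4]
finger_gap: 62.2
```

Call:
step_arm(plan=[[0,0,2,0,0,0],[0,0,5,0,0,0],[0,0,8,0,0,0],[0,0,8,0,0,0],[0,0,8,0,0,0]])

```text
time: 4.58
tool_pos: [512.8, -80.3, 155.3]
ee_rot: [[-0.924, 0.383, -0.001], [0.383, 0.924, 0.0], [0.001, -0.0, -1.0]]
contact_force: [-0.1, -0.0, -1.2]
finger_gap: 62.3
```

```bash
python3 - <<'E'
from h import *
s=shot('side','side2');ob=observe();print(ob['tool_pos'],ob['finger_gap'],ob['contact_force'])
cv2.imwrite('pics/c3.png',cv2.resize(s['img'][100:290,190:350,::-1],None,fx=3,fy=3,interpolation=cv2.INTER_CUBIC))
E
```

```text
[512.58931119 -80.29903811 154.89653985] 62.135515773111614 [-0.16547094  0.16910252 -1.03106871]
```

View pics/c3.png

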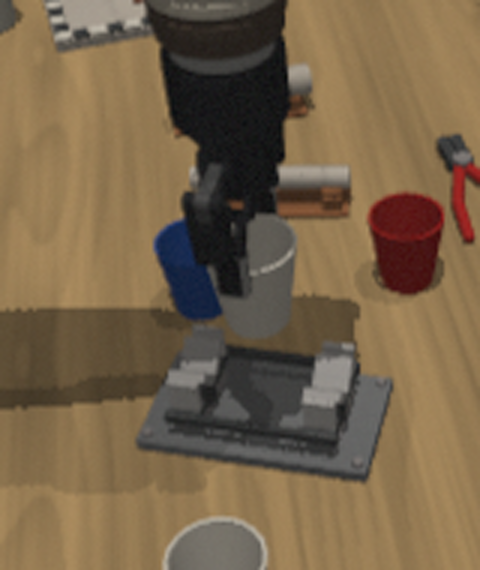

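The cup is held, with a weight of about 1.2 N. The cradle is empty and intact. The held cup's right rim edge is at crop (296,245). From that edge I'll work out the cup's offset from the TCP.

```bash
python3 - <<'E'
from h import *
s=load('side2')
def tang(uc,vc,z,r):
    u=(uc+.5)/3-.5+190; a=onz(s,u,vc/3+100-10,z); b=onz(s,u,vc/3+100+10,z); d=(a-b)/np.linalg.norm(a-b); n=np.array([d[1],-d[0],0]) # right normal
    return b,d,n,r
T=np.array([512.7,-80.3,0]); j=np.array([.383,.924,0]);x=np.array([.924,-.383,0])
for uc,vc,z,r in((296,245,180,33),(291,322,112,23.3)):
    b,d,n,r=tang(uc,vc,z,r)
    # centre = T + k x ; (centre-b).n=-r
    k=(-r-(T-b)@n)/(x@n); print('offset along -toolx',k)
# plate of empty cradle later
g=cv2.cvtColor(s['img'],cv2.COLOR_RGB2GRAY)
for v in (100+245//3,100+290//3,100+315//3): print(v,g[v,255:296].tolist())
E
```

```text
offset along -toolx 0.7450531326836172
offset along -toolx 2.060684208198425
181 [17, 25, 22, 23, 18, 20, 21, 23, 21, 24, 21, 22, 19, 22, 28, 23, 22, 77, 91, 90, 92, 91, 92, 94, 93, 91, 92, 92, 89, 89, 88, 86, 98, 114, 122, 125, 126, 128, 132, 129, 126]
196 [32, 33, 30, 34, 34, 32, 52, 54, 32, 22, 18, 24, 25, 20, 23, 35, 63, 64, 60, 85, 90, 89, 88, 90, 88, 89, 86, 87, 88, 87, 85, 83, 107, 127, 126, 128, 134, 132, 128, 121, 123]
205 [34, 35, 33, 32, 35, 37, 40, 58, 68, 79, 84, 85, 86, 86, 88, 89, 88, 90, 90, 89, 90, 88, 89, 87, 88, 88, 87, 86, 86, 84, 83, 81, 83, 85, 83, 83, 79, 79, 80, 82, 82]
```

Call:
step_arm(plan=[[-1,-3.4,0,0,0,0],[-2.6,-8.7,0,0,0,0],[-4.2,-14.2,0,0,0,0],[-5.15,-17.4,0,0,0,0],[-5.15,-17.4,0,0,0,0]])

```text
time: 5.25
tool_pos: [460.3, -256.0, 154.8]
ee_rot: [[-0.923, 0.386, -0.002], [0.386, 0.923, 0.001], [0.002, 0.0, -1.0]]
contact_force: [-0.5, -0.0, -1.7]
finger_gap: 62.3
```

Call:
step_arm(plan=[[0,0,0,0,0,0],[0,0,0,0,0,0],[0,0,-1,0,0,0],[0,0,-2,0,0,0],[0,0,-2,0,0,0]])

```text
time: 5.88
tool_pos: [461.1, -253.8, 134.9]
ee_rot: [[-0.924, 0.382, -0.002], [0.382, 0.924, 0.001], [0.002, 0.0, -1.0]]
contact_force: [0.0, -0.0, -0.7]
finger_gap: 62.0
```

```bash
python3 - <<'E'
from h import *
s=shot('side','side3');ob=observe();print(ob['tool_pos'],ob['finger_gap'],ob['contact_force'])
cv2.imwrite('pics/c4.png',cv2.resize(s['img'][130:330,190:350,::-1],None,fx=3,fy=3,interpolation=cv2.INTER_CUBIC))
E
```

```text
[ 461.31828687 -254.05681703  135.64168272] 62.14293518658184 [-0.3726826   0.5395481  -2.23618111]
```

View pics/c4.png

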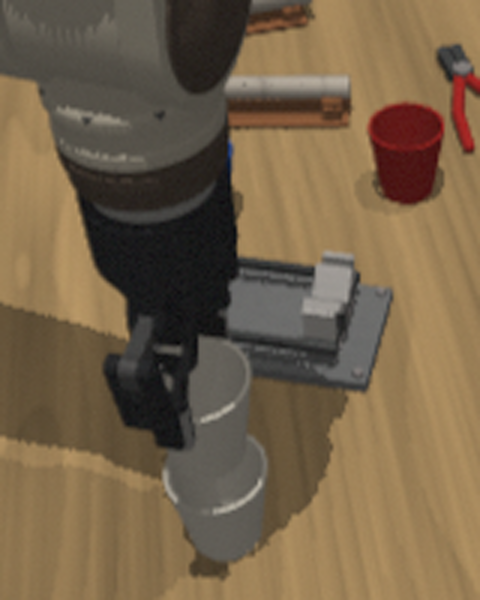

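The held cup hangs directly above cup_b (B's rim spans crop 163–268), upright and with the foot just over the mouth.

Call:
step_arm(plan=[[0,0,-1.2,0,0,0],[0,0,-2.6,0,0,0],[0,0,-4,0,0,0],[0,0,-5.2,0,0,0],[0,0,-6.2,0,0,0]])

```text
time: 6.55
tool_pos: [461.4, -254.3, 73.3]
ee_rot: [[-0.924, 0.383, -0.0], [0.383, 0.924, 0.0], [0.0, 0.0, -1.0]]
contact_force: [1.3, 0.2, -1.8]
finger_gap: 62.5
```

Call:
step_arm(plan=[[0,0,0,0,0,0],[0,0,-0.2,0,0,0],[0,0,-0.4,0,0,0],[0,0,-0.6,0,0,0],[0,0,-0.6,0,0,0]])

```text
time: 7.18
tool_pos: [461.6, -254.4, 68.3]
ee_rot: [[-0.924, 0.383, 0.0], [0.383, 0.924, -0.0], [-0.0, -0.0, -1.0]]
contact_force: [0.0, -0.2, -2.0]
finger_gap: 62.2
```

Call:
step_arm(plan=[[0,0,-0.1,0,0,0],[0,0,-0.15,0,0,0],[0,0,-0.15,0,0,0]])

```text
time: 7.55
tool_pos: [462.0, -254.6, 67.6]
ee_rot: [[-0.924, 0.383, 0.001], [0.383, 0.924, -0.001], [-0.001, -0.0, -1.0]]
contact_force: [-0.6, -0.1, 4.9]
finger_gap: 62.3
```

Call:
step_arm(plan=[[0,0,0,0,0,0],[0,0,0,0,0,0],[0,0,0,0,0,0],[0,0,0,0,0,0],[0,0,0,0,0,0]], fingers=8.5)

```text
time: 8.18
tool_pos: [461.6, -254.3, 66.7]
ee_rot: [[-0.924, 0.383, -0.0], [0.383, 0.924, 0.0], [0.0, 0.0, -1.0]]
contact_force: [0.3, 0.8, -1.2]
finger_gap: 85.4
```

Call:
step_arm(plan=[[0,0,0,0,0,0],[0,0,2,0,0,0],[0,0,5,0,0,0],[0,0,10,0,0,0],[0,0,15,0,0,0]])

```text
time: 8.8
tool_pos: [461.3, -254.2, 218.1]
ee_rot: [[-0.924, 0.383, -0.0], [0.383, 0.924, 0.0], [0.0, 0.0, -1.0]]
contact_force: [0.8, -0.1, 1.2]
finger_gap: 84.6
```

Call:
step_arm(plan=[[0.5,6,0,0,0,0],[1.5,12,0,0,0,0],[2.5,18,0,0,0,0],[4,24,0,0,0,0],[5,30,0,0,0,0]])

```text
time: 9.43
tool_pos: [511.8, 47.6, 216.9]
ee_rot: [[-0.924, 0.383, 0.001], [0.383, 0.924, 0.0], [-0.001, 0.0, -1.0]]
contact_force: [0.6, -0.5, 0.0]
finger_gap: 85.1
```

```bash
python3 - <<'E'
from h import *
s=shot('side','side4');t=shot('top','top4');ob=observe();print(ob['time'],ob['tool_pos'],ob['finger_gap'],ob['contact_force'])
o=np.zeros((480,800,3),np.uint8)
o[:,:300]=cv2.resize(s['img'][210:330,220:295,::-1],None,fx=4,fy=4,interpolation=cv2.INTER_CUBIC)
o[:400,300:]=cv2.resize(t['img'][190:270,330:430,::-1],None,fx=5,fy=5,interpolation=cv2.INTER_CUBIC)
cv2.imwrite('pics/c5.png',o)
E
```

```text
9.525 [511.88106381  50.49177048 216.40774334] 85.13872006066035 [-0.05143996 -0.75287041 -0.21734467]
```

View pics/c5.png

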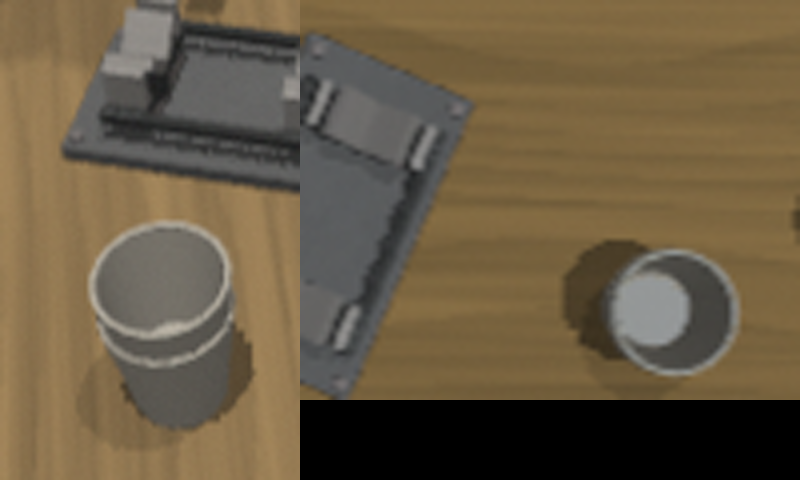

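Cup_a is nested upright: its rim is about 22 mm above cup_b's and concentric (crop top centre (674,312)). Next I'll refine the rod pose and find the cradle from the vees' bright top strips.

```bash
python3 - <<'E'
from h import *
t=load('top4');s=load('side4')
g=cv2.cvtColor(t['img'],cv2.COLOR_RGB2HSV)
m=((g[:,:,1]<60)&(g[:,:,2]>75)).astype(np.uint8)[190:260,150:200]
k=max(cv2.findContours(m,0,cv2.CHAIN_APPROX_NONE)[0],key=cv2.contourArea)[:,0]+[150,190]
r=cv2.minAreaRect(k);bp=cv2.boxPoints(r); P=np.array([onz(t,*p,30)for p in bp]);print('top rod',P.mean(0),bp.round(1).tolist())
S=cv2.resize(t['img'][185:275,295:375],None,fx=8,fy=8,interpolation=cv2.INTER_CUBIC)
v=cv2.cvtColor(S,cv2.COLOR_RGB2GRAY); mm=((v>125)).astype(np.uint8)
n,l,st,ce=cv2.connectedComponentsWithStats(mm)
for i in range(1,n):
    if st[i,4]>200:
        u,w=(ce[i]+.5)/8-.5+[295,185]; print('strip',st[i,4],np.round([u,w],1),np.round(onz(t,u,w,60.6),1))
# side rod
gs=cv2.cvtColor(s['img'],cv2.COLOR_RGB2HSV); ms=((gs[:,:,1]<60)&(gs[:,:,2]>75)).astype(np.uint8)[115:150,235:305]
k=max(cv2.findContours(ms,0,cv2.CHAIN_APPROX_NONE)[0],key=cv2.contourArea)[:,0]+[235,115]
r=cv2.minAreaRect(k);print('side rod',r, onz(s,*r[0],30))
cv2.imwrite('pics/z.png',np.hstack([cv2.resize(s['img'][100:150,225:310,::-1],None,fx=5,fy=5),cv2.resize(t['img'][185:265,150:205,::-1],None,fx=5,fy=5)[:250]]))
E
```

```text
top rod [533.01359738 358.71476704  30.        ] [[166.8000030517578, 194.0], [178.10000610351562, 193.60000610351562], [180.1999969482422, 248.89999389648438], [168.89999389648438, 249.3000030517578]]
strip 592 [333.6 209.9] [569.9 -71.1  60.6]
strip 30074 [298.9 243.2] [480.   19.3  60.6]
strip 625 [354.2 219.3] [ 545.8 -126.3   60.6]
strip 534 [318.1 246. ] [473.6 -31.4  60.6]
strip 659 [338.8 255.3] [449.8 -86.5  60.6]
side rod ((276.69073486328125, 127.73987579345703), (9.123431205749512, 33.07244110107422), 81.25383758544922) [558.66613413 363.36291234  30.        ]
```

View pics/z.png

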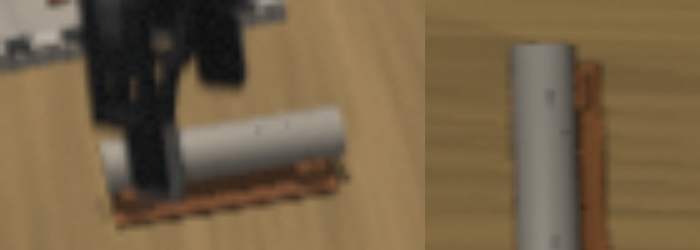

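Vee strips give the cradle centre (509.8,-78.8) with yaw -22.5° and vee spacing 104 mm, as specified. The rod is at (533,358.5) with yaw 4.3°. Now moving over the rod.

Call:
step_arm(plan=[[0.4,6,0,0,0,5],[0.8,12,0,0,0,11],[1.3,18,0,0,0,17],[1.7,24,0,0,0,22],[2.1,29,0,0,0,26.8]])

```text
time: 10.15
tool_pos: [532.7, 337.3, 216.7]
ee_rot: [[-0.997, -0.078, 0.0], [-0.078, 0.997, -0.0], [-0.0, -0.0, -1.0]]
contact_force: [0.9, -0.8, -0.1]
finger_gap: 84.7
```

Call:
step_arm(plan=[[0,2.3,-3,0,0,0],[0,2.3,-6,0,0,0],[0,2.3,-10,0,0,0],[0,2.3,-13,0,0,0],[0,2.3,-13,0,0,0]])

```text
time: 10.78
tool_pos: [531.6, 357.2, 84.3]
ee_rot: [[-0.997, -0.074, -0.004], [-0.074, 0.997, -0.003], [0.004, -0.002, -1.0]]
contact_force: [0.8, -0.6, 0.7]
finger_gap: 85.1
```

```bash
python3 - <<'E'
from h import *
s=shot('side','side5');ob=observe();print(ob['time'],ob['tool_pos'],ob['ee_rot'][:2,1],ob['contact_force'])
cv2.imwrite('pics/c6.png',cv2.resize(s['img'][60:180,210:340,::-1],None,fx=5,fy=5,interpolation=cv2.INTER_CUBIC))
E
```

```text
10.825 [532.46105848 357.87762625  86.52181316] [-0.07433532  0.99723291] [0.03285661 0.18903412 1.27381092]
```

View pics/c6.png

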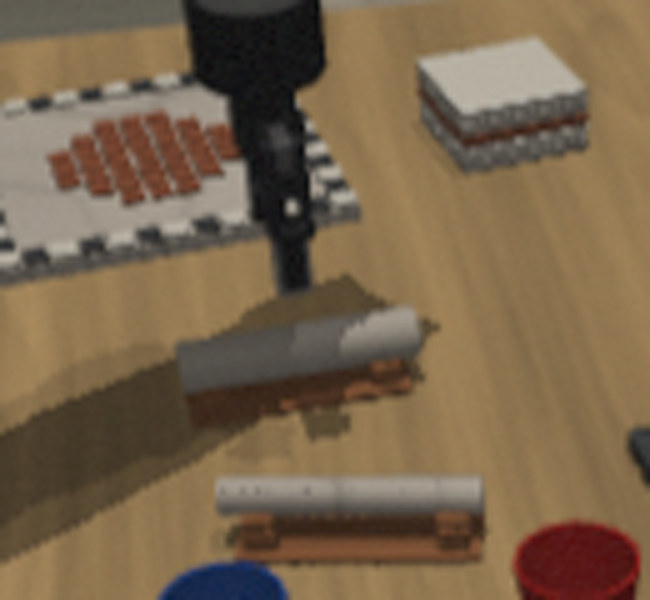

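The gripper is centred over the thick rod: it spans crop 178–422, with the fingers at about 293. Descending and gripping.

Call:
step_arm(plan=[[0,0,-2,0,0,0],[0,0,-4,0,0,0],[0,0,-6,0,0,0],[0,0,-7.4,0,0,0],[0,0,-7.4,0,0,0]])

```text
time: 11.45
tool_pos: [531.8, 358.1, 11.1]
ee_rot: [[-0.997, -0.075, -0.002], [-0.075, 0.997, -0.001], [0.002, -0.001, -1.0]]
contact_force: [1.2, -0.2, 0.3]
finger_gap: 85.3
```

Call:
step_arm(plan=[[0,0,0,0,0,0],[0,0,0,0,0,0],[0,0,0,0,0,0],[0,0,0,0,0,0],[0,0,0,0,0,0]], fingers=2)

```text
time: 12.08
tool_pos: [532.9, 359.0, 13.7]
ee_rot: [[-0.997, -0.075, 0.001], [-0.075, 0.997, 0.001], [-0.001, 0.001, -1.0]]
contact_force: [0.1, -0.8, 5.7]
finger_gap: 30.5
```

Call:
step_arm(plan=[[0,0,0,0,0,0],[0,0,0,0,0,0],[0,0,0,0,0,0],[0,0,0,0,0,0],[0,0,0,0,0,0]])

```text
time: 12.7
tool_pos: [532.9, 359.0, 13.7]
ee_rot: [[-0.997, -0.075, 0.001], [-0.075, 0.997, 0.001], [-0.001, 0.001, -1.0]]
contact_force: [-1.3, 0.1, 5.2]
finger_gap: 30.2
```

Call:
step_arm(plan=[[0,0,0.5,0,0,0],[0,0,1.5,0,0,0],[0,0,4,0,0,0],[0,0,8,0,0,0],[0,0,12,0,0,0]])

```text
time: 13.32
tool_pos: [532.3, 358.4, 134.0]
ee_rot: [[-0.997, -0.075, -0.001], [-0.075, 0.997, -0.0], [0.001, -0.0, -1.0]]
contact_force: [0.7, -0.8, -3.1]
finger_gap: 30.0
```

Call:
step_arm(plan=[[0,-3.5,1.5,0,0,-3],[-0.2,-9,1.5,0,0,-8],[-0.6,-15,1.5,0,0,-13],[-1,-21,1.5,0,0,-18],[-1.4,-27,1.5,0,0,-23]])

```text
time: 13.95
tool_pos: [518.1, 86.8, 148.2]
ee_rot: [[-0.946, 0.323, 0.0], [0.323, 0.946, -0.0], [-0.0, 0.0, -1.0]]
contact_force: [0.2, 0.3, -2.8]
finger_gap: 30.6
```

Call:
step_arm(plan=[[-0.3,-5,0,0,0,-2],[-0.6,-10,0,0,0,-3.8],[-0.8,-14,0,0,0,-3.8],[-0.9,-16.7,0,0,0,-3.8],[-0.9,-16.7,0,0,0,-3.8]])

```text
time: 14.58
tool_pos: [509.3, -80.0, 148.1]
ee_rot: [[-0.923, 0.385, -0.0], [0.385, 0.923, -0.0], [-0.0, -0.0, -1.0]]
contact_force: [0.1, 0.1, -3.6]
finger_gap: 29.9
```

```bash
python3 - <<'E'
from h import *
s=shot('side','side6');t=shot('top','top6');ob=observe();print(ob['time'],ob['tool_pos'],ob['ee_rot'][:2,1],ob['contact_force'],ob['finger_gap'])
o=cv2.resize(s['img'][120:270,200:360,::-1],None,fx=4,fy=4,interpolation=cv2.INTER_CUBIC)
cv2.imwrite('pics/c7.png',o)
E
```

```text
14.675 [509.48352908 -78.32771297 148.01094246] [0.38347548 0.92355104] [ 0.94716228 -0.08220913 -3.03498187] 30.255466814904054
```

View pics/c7.png

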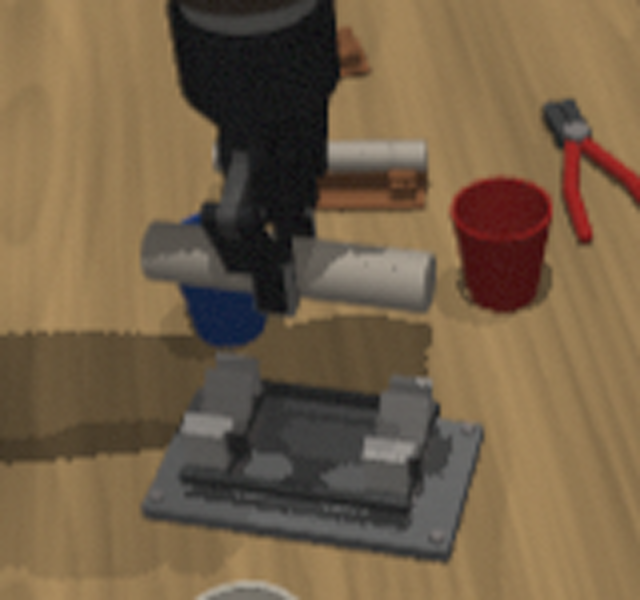

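The rod is held level, parallel to the groove and above the cradle; its end centres are about crop (147,247) and (432,283).

```bash
python3 - <<'E'
from h import *
s=load('side6')
E=[onz(s,(x+.5)/4-.5+200,(y+.5)/4-.5+120,164.3) for x,y in((147,247),(432,283))]
m=sum(E)/2;d=E[1]-E[0];print(E,m,np.linalg.norm(d),np.degrees(np.arctan2(d[1],d[0])))
w=m-[509.5,-78.6,164.3];print('along',w@[.924,-.383,0],'lateral',w@[.383,.924,0])
E
```

```text
[array([439.80936994, -49.20371412, 164.3       ]), array([ 581.22377444, -109.54023332,  164.3       ])] [510.51657219 -79.37197372 164.3       ] 153.74826617070707 -23.10622629550208
along 1.2349786402373835 lateral -0.32395657031830366
```

Call:
step_arm(plan=[[0,0,-2,0,0,0],[0,0,-4.5,0,0,0],[0,0,-7,0,0,0],[0,0,-8.6,0,0,0],[0,0,-9.2,0,0,0]])

```text
time: 15.3
tool_pos: [509.3, -77.8, 55.1]
ee_rot: [[-0.924, 0.382, -0.001], [0.382, 0.924, 0.0], [0.001, -0.0, -1.0]]
contact_force: [-0.1, -0.3, -3.3]
finger_gap: 30.3
```

Call:
step_arm(plan=[[0,0,0,0,0,0],[0,0,-0.2,0,0,0],[0,0,-0.4,0,0,0],[0,0,-0.5,0,0,0],[0,0,-0.5,0,0,0]])

```text
time: 15.92
tool_pos: [509.6, -78.4, 50.8]
ee_rot: [[-0.924, 0.383, -0.0], [0.383, 0.924, 0.0], [0.0, 0.0, -1.0]]
contact_force: [0.7, 0.6, -3.7]
finger_gap: 30.0
```

Call:
step_arm(plan=[[0,0,-0.1,0,0,0],[0,0,-0.2,0,0,0],[0,0,-0.3,0,0,0],[0,0,-0.3,0,0,0],[0,0,-0.3,0,0,0]])

```text
time: 16.55
tool_pos: [509.7, -78.3, 48.2]
ee_rot: [[-0.924, 0.383, 0.001], [0.383, 0.924, 0.0], [-0.0, 0.0, -1.0]]
contact_force: [-1.5, 0.6, 3.2]
finger_gap: 30.3
```

Call:
step_arm(plan=[[0,0,-0.1,0,0,0],[0,0,-0.2,0,0,0],[0,0,-0.3,0,0,0],[0,0,-0.3,0,0,0],[0,0,-0.3,0,0,0]])

```text
time: 17.18
tool_pos: [509.7, -78.3, 45.1]
ee_rot: [[-0.924, 0.383, 0.0], [0.383, 0.924, -0.0], [-0.0, 0.0, -1.0]]
contact_force: [-2.8, 1.9, 6.2]
finger_gap: 30.3
```

Call:
step_arm(plan=[[0,0,-0.1,0,0,0],[0,0,-0.2,0,0,0],[0,0,-0.3,0,0,0],[0,0,-0.3,0,0,0],[0,0,-0.3,0,0,0]])

```text
time: 17.8
tool_pos: [509.8, -78.3, 42.4]
ee_rot: [[-0.924, 0.383, 0.001], [0.383, 0.924, 0.0], [-0.001, 0.0, -1.0]]
contact_force: [-3.2, 1.2, 9.1]
finger_gap: 30.1
```

Push is 9.1 N, as expected at half travel. One last check by picture.

```bash
python3 - <<'E'
from h import *
s=shot('side','side7');ob=observe();print(ob['time'],ob['tool_pos'],ob['contact_force'],ob['torque'],ob['finger_gap'])
cv2.imwrite('pics/c8.png',cv2.resize(s['img'][150:330,200:360,::-1],None,fx=3.3,fy=3.3,interpolation=cv2.INTER_CUBIC))
E
```

```text
17.85 [509.77354728 -78.33970893  42.38841683] [-3.90913652  1.88783768  8.71314477] [ 0.24669809  0.62551006 -0.05973948] 30.018922530411043
```

View pics/c8.png

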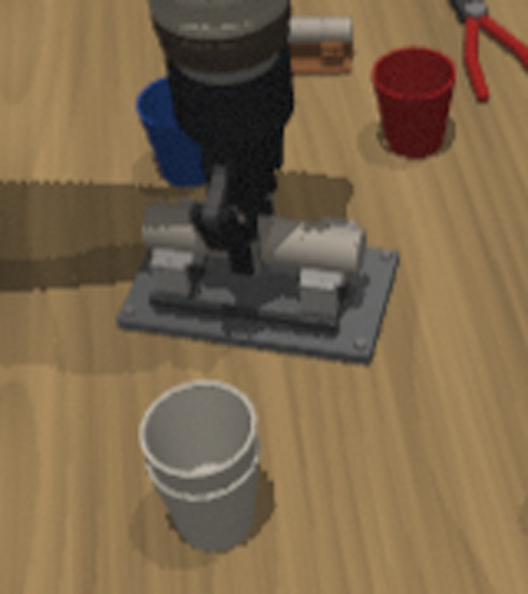

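The rod lies across both vees, level, and held by the fingers in the gap. The nested cups stand undisturbed at crop (205,465). Handing in.

```bash
python3 -c "
from bench import *
print(finish_job()); o=observe(); print(o['time'],o['tool_pos'],o['contact_force'])"
```

```text
the job is handed in; nothing more can be done
None
the job is handed in; nothing more can be done
```

I nested the cup in its twin and let go. I then laid the thick rod along the cradle and handed the job in at about 18 s of the 58 s, still gripping the rod and pressing it down. The system gave no verdict, as the task said.

- **Cup:** the pictures after release and just before hand-in show it upright and concentric, with its rim about 22 mm above the twin's.
- **Rod position:** it looks seated on both vees and parallel to the groove. Measured while it was held above the cradle, its centre was within about 2 mm of the seat point both lengthwise and sideways.
- **Press:** the last force reading was 8.7 N down, against about 9 N expected at half travel. The tool sank about 6 mm from where the rod first touched, so the cradle should be near mid-travel; I had no direct reading of the joint.
- **Side force:** about 4 N remains along the groove, which I left as friction.
- **Bystanders:** I went near none of them, and the last views show no change. I did not re-measure their positions.

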